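# Take a pressing die apart for cleaning

### The arm

A 7-joint arm with a two-finger parallel gripper is mounted at the origin on a cart in front of the work surface, level with it; the furniture and walls round the work are solid. World frame = base frame: x ahead of the robot, y to its left, z up, the work surface at z = 0. Lengths are in m, angles in rad, forces in N, time in s.
With the tool pointing down it reaches from about 0.425 to 0.95 m from the base axis. Payload 4.7 kg.
Tool frame: the origin (TCP) lies on the front face of the gripper's body, between the roots of the fingers; the fingertips stand 70 mm ahead of it and the grasp point (between the pads) lies 51 mm ahead of it; z points along the fingers, y is the line along which they close (so a half turn about z gives the same grasp; the last joint's range is limited). The gripper opens to 87 mm and grips with 3 to 60 N. Pads are 19 mm wide; open, the fingers measure 117 mm over their backs; the gripper's body (75 mm by 190 mm) begins 51 mm behind the grasp point.
Start: joints at [-1.279, 0.469, -0.049, 1.532, 0.024, 1.141, -0.082], TCP at [0.213, 0.641, 0.292] pointing down, gripper open.
Joint ranges: [-2.59, 2.59], [-0.33, 1.99], [-1.39, 1.29], [0.1, 2.45], [-1.04, 4.18], [0.21, 1.99], [-2.66, 2.66]. Speed limits (rad/s): [2.57, 2.57, 3.14, 3.14, 3.14, 3.14, 3.14].

### API

Orientations are given as a 3x3 rotation matrix whose columns are the frame's x, y, z axes.
In Python, from plant import env gives the robot as it stands.
- The arm moves only by the shell command python3 -m creep 'ROWS' [FORCE]. ROWS is JSON, a list of rows, each a list of 3 entries, a list of its own where there are three numbers: the opening, from 0 (shut) to 1 (fully open), then the shift along the world's x, y, z in mm, then the turn, a rotation vector about the world's x, y, z in degrees. A call has exactly 8 rows; each row is the pose to reach, as a shift and turn from the pose commanded when the call began; what a row does not reach only later rows make up. A row lasts 1/8 s, in which the tool goes at most 62.5 mm and 10.7 degrees, less where a joint would pass 70% of its speed; a pose out of reach is approached as far as the arm can. A call with a gripper value outside its range is refused whole. The fingers move at their own pace and stop on an object; FORCE is the grip in N (left out, the last holds). Time passes only in rows, so rows that repeat a pose let the fingers close, or fill a call up. It gives the time, the measured TCP pose, the force, the opening and the grip force at its end, in the units of the state.
- env.read_state(): the state, without advancing time (a new reading comes with each control period).
- env.camera(name): name is "scene" or "top" or "wrist"; returns (picture, depth): 400x640x3 uint8, red, green, blue; 400x640 float32, m along the optical axis (not along the pixel's ray), 0 where there is no reading.
- env.camera_model(name): a dict with "fovy" (degrees; the focal length in pixels is half the picture's height over the tangent of half this angle, whatever the lens; pixels are square), "cx", "cy" (the principal point, pixels), "D" ([k1, k2, p1, p2, k3] as OpenCV has them; the pictures are not rectified), "R" (3x3) and "t" (3): a world point X has camera coordinates R X + t. Camera axes: x right, y down, z forward; pixel columns grow to the right and rows downward; lengths in m; the calibration is good to about 2 mm. A picture is of the moment at which its call begins: read the wrist's pose just before it. camera_model takes no time and is no camera call; for the wrist camera it gives the pose at the moment of the call.
- env.hand_in(): hands the job in; it is judged then, once.
The state is a dict: "t": time; "q": joint angles; "joint_velocities": joint speeds; "joint_efforts": joint torques, N m; "tcp_pos": TCP position; "orientation": TCP orientation; "force": force on the tool from outside, world axes, zero at the start; "ft_torque": the same for the moment, N m; "width": finger opening in m; "grasp_force": force on a finger pad.
Only numpy, scipy, OpenCV 4.12 (cv2) and the standard library are available. Lean on these libraries where they do the work, as an engineer would, in place of code of your own. Each camera call takes 0.05 s, during which the arm holds its last target. There are 200 camera calls.

### The job

The steel pressing die is finished with and goes for cleaning: take it apart from the top down, one part at a time, leaving the rest of the die standing where it is. Hang the plunger by its head in the hole of the white block (keep it upright, its polished tip must not touch the bench), put the stop ring over the upright pin so that it lies flat on the foot, stand the die body in the middle of the square lined tray, and set the base, spigot up, in the middle of the round dish. Set each part down gently, never letting it fall, and leave the brown bottle and the small beaker where they stand.

Things in the scene. Friction and masses are not known exactly. Their poses are not given: they have to be found in the camera images.
- plunger: Steel plunger, top part of the die: polished shaft, diameter 14 mm, 41 mm long, under a knurled round head, diameter 34 mm, 16 mm thick (0.15 kg). Origin: centre of the shaft's lower end (the tip), z up the shaft, head from z = 41 to 57 mm. In the die the head rests on the stop ring, the shaft stands in ring and body; it must rise 45 mm to come free. Grip the head's rim.
- stop_ring: Plain blackened steel ring, outer diameter 46 mm, hole 24 mm, 16 mm high (0.12 kg), under the plunger's head. Origin: centre of its underside, z up. It lies loose in a recess, 3 mm deep and 49 mm wide, in the top of the die body, so 13 mm of it stand out. Grip across the outside.
- die_body: The body of the die: thick-walled steel cylinder, outer diameter 58 mm, 40 mm high, with an 18 mm bore right through (0.5 kg). Origin: centre of its underside, z up. It stands loose on the base, over the base's spigot. Grip across the outside.
- die_base: Steel base, lowest part of the die, on the bench: disc, diameter 70 mm, 20 mm high, with a spigot, diameter 15 mm, rising 6 mm more from its middle (0.5 kg). Origin: centre of its underside, z up. In the assembled die the body's origin is 20 mm above this one, the ring's 57 mm, the plunger's 32 mm; its top 89 mm; all on one axis. Grip the disc's rim.
- bored_block: White plastic block, fixed to the bench, 60 x 60 mm (66 mm at the foot), 52 mm high, with an upright hole, diameter 26 mm, 47 mm deep, in the middle of its top: the plunger's rest. Origin: centre of its underside, z up; hole's mouth at z = 52 mm. When the plunger hangs here by its head, the plunger's origin is 11 mm above this one.
- ring_pin: Upright steel pin of diameter 7 mm on a round white foot (diameter 60 mm, 10 mm high), fixed to the bench: the stop ring's rest. Origin: centre of the foot's underside, z up; the pin's tip is at z = 45 mm. The ring lies flat on the foot with its underside at z = 10 mm.
- square_tray: Square aluminium tray, fixed to the bench, 100 x 100 mm outside, lined with black rubber: the die body's rest. Inside 92 x 92 mm, lining at z = 5 mm, walls 4 mm thick and up to z = 13 mm. Origin: centre of its underside, z up.
- round_dish: Round white porcelain dish, fixed to the bench, outer diameter 100 mm at the rim: the base's rest. Inner floor at z = 4 mm, about 84 mm wide, rim at z = 10 mm, 4 mm thick. Origin: centre of its underside, z up.
- amber_bottle: Brown bottle with black cap, diameter 47 mm, 103 mm high, loose, not part of the job. Origin: centre of its underside.
- glass_beaker: Small clear beaker, diameter about 47 mm, 56 mm high, loose, not part of the job. Origin: centre of its underside.
There are look-alikes about, which are no part of the job. What is shaped like the die_body but red, turquoise or yellow is not meant.

How it is judged:
By the outcome, as a careful person would: the job done as asked, in the order asked, and still so for the second after the job is handed in, with the robot touching nothing.
It also fails if it takes over 125 s, if anything falls off the work surface, if the arm or the gripper's body presses on something with over 40 N, if the wrist force passes 120 N, or if a joint passes its speed limit or range.

## Working session

There is one attempt and no reset: what is moved stays moved. The work goes in short steps, Python scripts to look and compute and a shell command to move; the robot and the scene stay as the last step left them, time stands still between calls to the robot, and variables do not carry over. Pictures are saved under pics/ and viewed, at most 14 in all, crops included, and the job is handed in when it is done.

```bash
ls; mkdir -p pics
cat > h.py <<'E'
import numpy as np, cv2
from plant import env
def K(m,h=400):
    f=h/2/np.tan(np.radians(m["fovy"])/2); return np.array([[f,0,m["cx"]],[0,f,m["cy"]],[0,0,1.]])
def ray(m,uv):
    p=cv2.undistortPoints(np.array(uv,float).reshape(-1,1,2),K(m),np.array(m["D"],float)).reshape(-1,2)
    R=np.array(m["R"]);t=np.array(m["t"]); d=np.c_[p,np.ones(len(p))]@R; return -R.T@t,d
def plane(m,uv,z):
    c,d=ray(m,uv); return c+d*((z-c[2])/d[:,2])[:,None]
def pts(m,dep):
    v,u=np.mgrid[0:400,0:640]; c,d=ray(m,np.stack([u,v],-1).reshape(-1,2)); 
    P=c+d*dep.reshape(-1)[:,None]; P[dep.reshape(-1)==0]=np.nan; return P.reshape(400,640,3)
def shot(n,save=None):
    m=env.camera_model(n); im,d=env.camera(n)
    if save: cv2.imwrite(f"pics/{save}.png",im[:,:,::-1]); np.savez(f"pics/{save}.npz",im=im,d=d,**{k:np.array(x) for k,x in m.items()})
    return m,im,d
E
python3 - <<'E'
from h import *
for n in("top","scene"):
    m,im,d=shot(n,n+"0"); print(m)
s=env.read_state();print(s["t"],s["tcp_pos"],s["orientation"],s["force"],s["width"])
E
```

```text
pics
{'fovy': 42.067715208862964, 'cx': 326.24762204031003, 'cy': 202.7137079581293, 'D': array([0.04944441, 0.        , 0.        , 0.        , 0.        ]), 'R': array([[-0.01753716, -0.99984529,  0.00136099],
       [-0.99634982,  0.01736208, -0.08357982],
       [ 0.08354326, -0.00282177, -0.99650016]]), 't': array([-0.06033262,  0.54418744,  1.5325273 ])}
{'fovy': 55.85578030541023, 'cx': 314.88436415000365, 'cy': 200.44612167994092, 'D': array([-0.08011575,  0.        ,  0.        ,  0.        ,  0.        ]), 'R': array([[ 0.7725795 , -0.63491205,  0.00275654],
       [-0.37820279, -0.46368678, -0.80122232],
       [ 0.50998388,  0.61796541, -0.59836042]]), 't': array([-0.4392476 ,  0.2500632 ,  0.72659971])}
0.1 [0.21270695 0.64021156 0.29133264] [[-9.48995196e-01  3.15290167e-01 -4.77922231e-04]
 [ 3.15290525e-01  9.48993848e-01 -1.60026800e-03]
 [-5.10035080e-05 -1.66933100e-03 -9.99998605e-01]] [-0.1753295  -0.16389594 -0.73951889] 0.08741572348359931
```

View pics/top0.png

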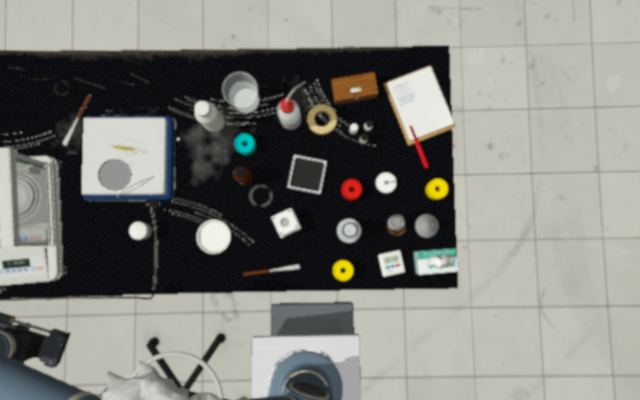

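View pics/scene0.png

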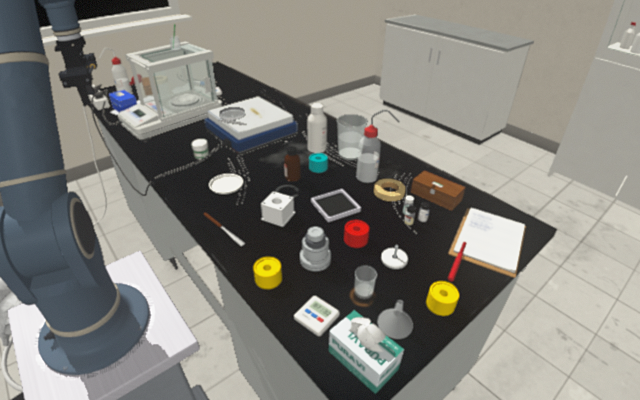

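Top view: the die is at (349,230), the white block at (286,222), the tray at (307,174), the pin at (386,182) and the dish at (213,236). The brown bottle is at (241,175) and the beaker at (396,224). The body look-alikes are red (351,189), yellow (343,270) and (437,188), and turquoise (245,143). The grey stepped steel stack is the one meant.

```bash
cat > m1.py <<'E'
from h import *
Z=np.load("pics/top0.npz"); m={k:Z[k] for k in("fovy","cx","cy","D","R","t")}; im=Z["im"]; P=pts(m,Z["d"])
g=im.max(2)
def blob(c,r,thr,z,name,rect=False):
    mask=np.zeros(g.shape,np.uint8); cv2.circle(mask,c,r,255,-1); mask&=((g>thr)*255).astype(np.uint8)
    n,l,st,ce=cv2.connectedComponentsWithStats(mask); i=1+np.argmax(st[1:,4])
    cs,_=cv2.findContours((l==i).astype(np.uint8),cv2.RETR_EXTERNAL,cv2.CHAIN_APPROX_NONE); k=cs[0].reshape(-1,2)
    W=plane(m,k,z); 
    q=cv2.minAreaRect((W[:,:2]*1000).astype(np.float32)); cc,rr=cv2.minEnclosingCircle((W[:,:2]*1000).astype(np.float32))
    print(name,"rect",np.round(q[0],1),np.round(q[1],1),round(q[2],1),"circ",np.round(cc,1),round(rr,1),"medz",np.nanmedian(P[l==i][:,2]))
blob((213,236),24,90,.010,"dish"); blob((286,222),22,110,.052,"block"); blob((307,174),30,70,.013,"tray"); blob((386,182),16,110,.010,"pin")
blob((349,230),18,60,.03,"die")
# heights of die
for (u,v) in [(349,230),(349,226),(345,230),(353,232),(396,222),(241,174),(349,238),(387,182),(387,179)]: print((u,v),np.round(P[v,u]*1000,0))
t=cv2.resize(im[150:290,200:440],None,fx=3.3,fy=3.3,interpolation=cv2.INTER_CUBIC); cv2.imwrite("pics/c1.png",t[:,:,::-1])
E
python3 m1.py
```

```text
dish rect [448.9 270.5] [101.2 104.7] 89.9 circ [449.5 269.9] 53.6 medz 0.004004076316538541
block rect [485.3  50.7] [70.8 69.1] 25.6 circ [484.7  50.4] 45.4 medz 0.049601327337397194
tray rect [632.2 -12. ] [107.9 109. ] 78.1 circ [632.8 -11.8] 72.2 medz 0.005849954199590224
pin rect [ 602.4 -250.1] [63.4 64. ] 88.6 circ [ 603.2 -250.2] 32.9 medz 0.009177515627926347
die rect [ 458.8 -134.3] [74.1 74. ] 89.0 circ [ 459.7 -133.8] 38.7 medz 0.05866720046767948
(349, 230) [ 458. -133.   91.]
(349, 226) [ 470. -133.   90.]
(345, 230) [ 459. -122.   88.]
(353, 232) [ 452. -144.   95.]
(396, 222) [ 483. -279.    2.]
(241, 174) [622. 171. 107.]
(349, 238) [ 436. -134.   53.]
(387, 182) [ 602. -253.   27.]
(387, 179) [ 614. -256.    2.]
```

View pics/c1.png

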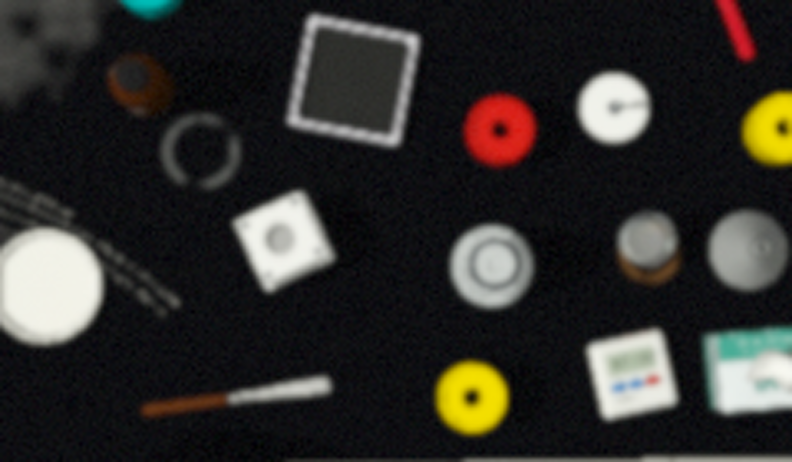

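```bash
python3 -m creep '[[1,[60,-15,5],[0,0,0]],[1,[100,-65,5],[0,0,0]],[1,[150,-110,5],[0,0,0]],[1,[195,-155,5],[0,0,0]],[1,[240,-200,5],[0,0,0]],[1,[280,-250,5],[0,0,0]],[1,[300,-310,5],[0,0,0]],[1,[300,-370,5],[0,0,0]]]' 20
```

```text
t: 1.1
tcp_pos: [0.5138, 0.2752, 0.2966]
orientation: [[-0.948, 0.317, 0.0], [0.317, 0.948, -0.001], [-0.0, -0.001, -1.0]]
force: [-0.4, -0.7, 0.4]
width: 0.0872
grasp_force: 0.0
```

```bash
python3 -m creep '[[1,[0,-60,0],[0,0,0]],[1,[0,-120,0],[0,0,0]],[1,[-5,-180,0],[0,0,0]],[1,[-15,-240,0],[0,0,0]],[1,[-25,-300,0],[0,0,0]],[1,[-40,-355,-10],[0,0,0]],[1,[-54,-409,-30],[0,0,0]],[1,[-54,-409,-40],[0,0,0]]]' 20
python3 - <<'E'
from h import *
shot("wrist","w1"); s=env.read_state(); print(s["tcp_pos"],s["q"])
m=env.camera_model("wrist"); print(m["R"],-np.array(m["R"]).T@m["t"])
E
```

```text
t: 2.1
tcp_pos: [0.4562, -0.1356, 0.2564]
orientation: [[-0.946, 0.324, -0.002], [0.324, 0.946, -0.001], [0.001, -0.002, -1.0]]
force: [-0.0, 0.7, -0.2]
width: 0.0869
grasp_force: 0.0
[ 0.45673179 -0.13269425  0.25537828] [-0.08562805  0.18450335  0.31915699  2.04784138 -0.07189163  0.92301896
  1.51754225]
[[ 3.18477719e-01  9.47930221e-01 -4.89553878e-04]
 [ 9.09056614e-01 -3.05270826e-01  2.83594421e-01]
 [ 2.68678275e-01 -9.07635363e-02 -9.58944193e-01]] [ 0.38226977 -0.10606063  0.34824141]
```

View pics/w1.png

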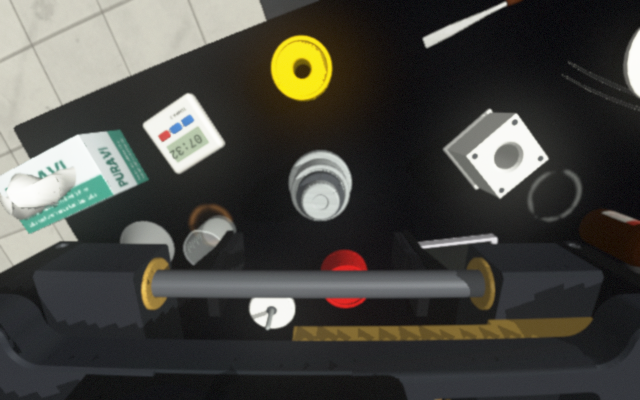

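The wrist view shows the die at (321,188), the block with its hole at (509,157), the pin on its foot at (271,310) and the red look-alike at (347,278). I'll use the depth points by height layer.

```bash
cat > m2.py <<'E'
from h import *
import sys
def fit(name):
    Z=np.load(f"pics/{name}.npz"); m={k:Z[k] for k in("fovy","cx","cy","D","R","t")}; return m,Z["im"],pts(m,Z["d"])*1000
def layer(P,c,r,z0,z1,lab):
    q=P.reshape(-1,3); q=q[~np.isnan(q[:,0])]; s=(np.hypot(q[:,0]-c[0],q[:,1]-c[1])<r)&(q[:,2]>z0)&(q[:,2]<z1); q=q[s]
    if len(q)<5: print(lab,"few");return
    (x,y),rr=cv2.minEnclosingCircle(q[:,:2].astype(np.float32)); b=cv2.minAreaRect(q[:,:2].astype(np.float32))
    print(lab,len(q),"circ",round(x,1),round(y,1),round(rr,1),"rect",np.round(b[0],1),np.round(b[1],1),round(b[2],1),"z",np.round(np.median(q[:,2]),1))
if __name__=="__main__":
    m,im,P=fit("w1")
    layer(P,(459,-134),60,85,95,"head"); layer(P,(459,-134),60,70,76,"ring"); layer(P,(459,-134),60,57,63,"body"); layer(P,(459,-134),60,16,23,"base")
    layer(P,(485,50),60,49,55,"block"); layer(P,(603,-250),60,7,14,"pin")
    h=im[140:175,490:530].astype(int).max(2)
    mk=np.zeros((400,640),np.uint8); mk[130:185,480:540]=(im[130:185,480:540].max(2)<170)
    n,l,st,ce=cv2.connectedComponentsWithStats(mk); i=l[157,509]; k=np.argwhere(l==i)[:,::-1]; print(i,st[i]); W=plane(m,k,.052)*1000; print("hole",cv2.minEnclosingCircle(W[:,:2].astype(np.float32)),W.mean(0))
E
python3 m2.py
```

```text
head 1097 circ 458.7 -133.4 17.2 rect [ 458.7 -133.5] [33.7 33.8] 26.0 z 88.7
ring 601 circ 458.9 -133.8 23.3 rect [ 458.9 -133.5] [45.3 45.9] 52.2 z 72.9
body 698 circ 458.9 -133.4 29.1 rect [ 459.1 -133.6] [56.7 57.8] 72.4 z 59.7
base 560 circ 458.6 -133.4 35.0 rect [ 446.6 -129.8] [69.5 45. ] 71.9 z 19.8
block 3120 circ 485.5 54.6 42.0 rect [485.8  54.2] [62.4 61.4] 24.3 z 52.1
pin 997 circ 602.7 -249.0 29.8 rect [ 607.3 -251.2] [58.6 45.3] 71.1 z 10.1
3 [494 143  29  26 540]
hole ((485.0221252441406, 55.3830680847168), 14.193036079406738) [484.24130522  55.12417109  52.        ]
```

```bash
python3 -m creep '[[1,[2,-1,-40],[0,0,0]],[1,[2,-1,-70],[0,0,0]],[1,[2,-1,-95],[0,0,0]],[1,[2,-1,-105],[0,0,0]],[1,[2,-1,-108],[0,0,0]],[1,[2,-1,-108],[0,0,0]],[1,[2,-1,-108],[0,0,0]],[1,[2,-1,-108],[0,0,0]]]' 20
python3 -c "
from h import *
print(env.read_state()['tcp_pos']); env.camera('wrist'); print(env.read_state()['tcp_pos'])"
```

```text
t: 3.15
tcp_pos: [0.4608, -0.1324, 0.1499]
orientation: [[-0.949, 0.315, 0.001], [0.315, 0.949, 0.0], [-0.001, 0.0, -1.0]]
force: [0.9, 0.1, 0.0]
width: 0.0875
grasp_force: 0.0
[ 0.46075115 -0.13237618  0.14986968]
[ 0.46067405 -0.13236744  0.14974335]
```

```bash
python3 -m creep '[[1,[-2,-1,-3],[0,0,0]],[1,[-2,-1,-3],[0,0,0]],[0.3,[-2,-1,-3],[0,0,0]],[0.3,[-2,-1,-3],[0,0,0]],[0.3,[-2,-1,-3],[0,0,0]],[0.3,[-2,-1,-3],[0,0,0]],[0.3,[-2,-1,-3],[0,0,0]],[0.3,[-2,-1,-3],[0,0,0]]]' 30
```

```text
t: 4.2
tcp_pos: [0.4584, -0.1333, 0.1463]
orientation: [[-0.949, 0.315, -0.0], [0.315, 0.949, -0.0], [0.0, -0.0, -1.0]]
force: [-0.6, -0.7, 0.4]
width: 0.035
grasp_force: 0.4
```

```bash
python3 -m creep '[[0.2,[0,0,0],[0,0,0]],[0.2,[0,0,0],[0,0,0]],[0.2,[0,0,8],[0,0,0]],[0.2,[0,0,18],[0,0,0]],[0.2,[0,0,30],[0,0,0]],[0.2,[0,0,42],[0,0,0]],[0.2,[0,0,55],[0,0,0]],[0.2,[0,0,70],[0,0,0]]]' 30
python3 - <<'E'
from h import *
m,im,d=shot("wrist","w2"); cv2.imwrite("pics/w2c.png",im[100:330,180:460,::-1])
from m2 import layer
P=pts(m,d)*1000; layer(P,(459,-134),40,70,76,"ring"); layer(P,(459,-134),40,57,63,"body"); print(env.read_state()["tcp_pos"])
E
```

```text
t: 5.2
tcp_pos: [0.4583, -0.1333, 0.2173]
orientation: [[-0.949, 0.315, -0.0], [0.315, 0.949, 0.0], [0.0, 0.0, -1.0]]
force: [1.0, 0.0, -1.7]
width: 0.0327
grasp_force: 30.0
ring 1366 circ 458.7 -133.3 23.0 rect [ 455.5 -132.5] [44.7 39.3] 73.4 z 72.9
body 964 circ 458.9 -133.5 29.1 rect [ 455.8 -132.6] [57.3 51.6] 73.0 z 59.6
[ 0.45945272 -0.13365318  0.21908173]
```

View pics/w2c.png

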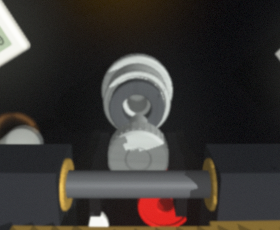

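The plunger is held, and the ring and body stay in place. On to the block.

```bash
python3 -m creep '[[0.2,[4,30,5],[0,0,0]],[0.2,[10,75,5],[0,0,0]],[0.2,[17,120,5],[0,0,0]],[0.2,[23,160,5],[0,0,0]],[0.2,[26,183,0],[0,0,0]],[0.2,[26,188,-15],[0,0,0]],[0.2,[26,188,-30],[0,0,0]],[0.2,[26,188,-30],[0,0,0]]]' 30
python3 - <<'E'
from h import *
m,im,d=shot("wrist","w3"); cv2.imwrite("pics/w3c.png",im[100:330,180:460,::-1])
from m2 import layer
P=pts(m,d)*1000; layer(P,(485,54),50,50,54,"block");layer(P,(485,54),25,130,170,"head"); print(env.read_state()["tcp_pos"])
E
```

```text
t: 6.25
tcp_pos: [0.4832, 0.053, 0.1846]
orientation: [[-0.948, 0.317, -0.004], [0.317, 0.948, -0.001], [0.003, -0.003, -1.0]]
force: [-0.1, -0.7, -1.8]
width: 0.0333
grasp_force: 30.0
block 3360 circ 485.7 54.8 42.1 rect [485.9  54.5] [60.5 60.4] 24.7 z 52.0
head 1350 circ 483.2 54.5 24.1 rect [482.9  54.6] [44.1 22.6] 71.8 z 154.2
[0.48385435 0.05317783 0.18538223]
```

View pics/w3c.png

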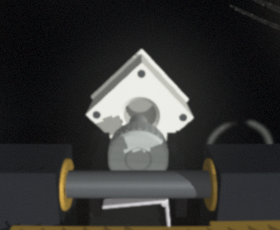

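```bash
python3 -m creep '[[0.2,[2,1,0],[0,0,0]],[0.2,[2,1,-12],[0,0,0]],[0.2,[2,1,-24],[0,0,0]],[0.2,[2,1,-36],[0,0,0]],[0.2,[2,1,-46],[0,0,0]],[0.2,[2,1,-52],[0,0,0]],[0.2,[2,1,-56],[0,0,0]],[0.2,[2,1,-56],[0,0,0]]]' 30
```

```text
t: 7.3
tcp_pos: [0.4864, 0.0557, 0.1301]
orientation: [[-0.949, 0.315, -0.0], [0.315, 0.949, 0.0], [0.0, -0.0, -1.0]]
force: [0.3, 0.5, -0.9]
width: 0.0331
grasp_force: 30.0
```

```bash
python3 -m creep '[[0.2,[-1,-1,-1],[0,0,0]],[0.2,[-1,-1,-2],[0,0,0]],[0.2,[-1,-1,-3],[0,0,0]],[0.2,[-1,-1,-4],[0,0,0]],[0.2,[-1,-1,-4.5],[0,0,0]],[0.2,[-1,-1,-5],[0,0,0]],[0.2,[-1,-1,-5],[0,0,0]],[0.2,[-1,-1,-5],[0,0,0]]]' 30; python3 -c "
from h import *
env.camera('top'); s=env.read_state(); print(s['tcp_pos'],s['force'])"
```

```text
t: 8.3
tcp_pos: [0.4854, 0.0547, 0.1253]
orientation: [[-0.949, 0.315, 0.0], [0.315, 0.949, 0.0], [-0.0, 0.0, -1.0]]
force: [0.3, -0.3, -1.4]
width: 0.0328
grasp_force: 30.0
[0.48547666 0.05469444 0.12533595] [-0.13228702  0.67877484 -0.31740869]
```

```bash
python3 -m creep '[[0.2,[0,0,-0.3],[0,0,0]],[0.2,[0,0,-0.6],[0,0,0]],[0.2,[0,0,-0.8],[0,0,0]],[0.2,[0,0,-1],[0,0,0]],[0.2,[0,0,-1],[0,0,0]],[0.2,[0,0,-1],[0,0,0]],[0.2,[0,0,-1],[0,0,0]],[0.2,[0,0,-1],[0,0,0]]]' 30
```

```text
t: 9.35
tcp_pos: [0.4855, 0.0547, 0.1252]
orientation: [[-0.949, 0.315, -0.0], [0.315, 0.949, 0.0], [0.0, 0.0, -1.0]]
force: [-4.3, -1.0, 9.2]
width: 0.033
grasp_force: 30.0
```

Contact, so I release by opening gently and then rising.

```bash
python3 -m creep '[[0.5,[0,0,0],[0,0,0]],[0.6,[0,0,0],[0,0,0]],[0.8,[0,0,0],[0,0,0]],[0.8,[0,0,0],[0,0,0]],[0.8,[0,0,10],[0,0,0]],[0.9,[0,0,30],[0,0,0]],[1,[0,0,60],[0,0,0]],[1,[-10,-60,80],[0,0,0]]]' 5
python3 - <<'E'
from h import *
m,im,d=shot("wrist","w4"); cv2.imwrite("pics/w4c.png",im)
from m2 import layer
P=pts(m,d)*1000; layer(P,(485,54),25,64,72,"head"); layer(P,(485,54),50,50,54,"block"); print(env.read_state()["tcp_pos"])
layer(P,(459,-134),40,70,76,"ring"); layer(P,(459,-134),40,57,63,"body")
E
```

```text
t: 10.35
tcp_pos: [0.4775, -0.0006, 0.2059]
orientation: [[-0.952, 0.306, 0.004], [0.306, 0.952, 0.002], [-0.003, 0.003, -1.0]]
force: [1.4, -0.5, 0.1]
width: 0.0856
grasp_force: 0.0
head 1422 circ 486.2 55.7 17.4 rect [486.   55.7] [34.2 33.7] 29.8 z 67.7
block 3355 circ 486.0 54.6 42.2 rect [485.8  54.6] [61.  60.4] 24.9 z 52.1
[ 0.47567915 -0.0118379   0.20767084]
ring 1214 circ 459.0 -132.6 23.4 rect [ 455.4 -129.4] [46.2 35.9] 49.7 z 72.9
body 1037 circ 459.1 -132.6 29.3 rect [ 456.3 -125.7] [57.9 42.8] 23.6 z 59.7
```

```bash
python3 -m creep '[[1,[-6,-45,0],[0,0,0]],[1,[-11,-90,0],[0,0,0]],[1,[-16,-120,0],[0,0,0]],[1,[-17,-126,-10],[0,0,0]],[1,[-17,-126,-30],[0,0,0]],[1,[-17,-126,-50],[0,0,0]],[1,[-17,-126,-62],[0,0,0]],[1,[-17,-126,-62],[0,0,0]]]' 30; python3 -c "
from h import *
env.camera('top'); s=env.read_state(); print(s['tcp_pos'],s['force'])"
```

```text
t: 11.4
tcp_pos: [0.4583, -0.1291, 0.141]
orientation: [[-0.949, 0.314, -0.002], [0.314, 0.949, 0.001], [0.002, -0.0, -1.0]]
force: [0.6, 0.3, -0.3]
width: 0.0872
grasp_force: 0.0
[ 0.45879151 -0.12938893  0.14167361] [-0.61205516  0.13770001 -0.38955346]
```

```bash
python3 -m creep '[[1,[0,-4,-5],[0,0,0]],[1,[0,-4,-9],[0,0,0]],[1,[0,-4,-9],[0,0,0]],[0.6,[0,-4,-9],[0,0,0]],[0.4,[0,-4,-9],[0,0,0]],[0.4,[0,-4,-9],[0,0,0]],[0.4,[0,-4,-9],[0,0,0]],[0.4,[0,-4,-9],[0,0,0]]]' 30
```

```text
t: 12.45
tcp_pos: [0.4587, -0.1339, 0.1328]
orientation: [[-0.949, 0.315, 0.0], [0.315, 0.949, 0.0], [-0.0, 0.0, -1.0]]
force: [0.9, -0.2, 0.5]
width: 0.045
grasp_force: 18.2
```

```bash
python3 -m creep '[[0.4,[0,0,0],[0,0,0]],[0.4,[0,0,0],[0,0,0]],[0.4,[0,0,3],[0,0,0]],[0.4,[0,0,8],[0,0,0]],[0.4,[0,0,16],[0,0,0]],[0.4,[0,0,28],[0,0,0]],[0.4,[0,0,42],[0,0,0]],[0.4,[0,0,60],[0,0,0]]]' 30
python3 - <<'E'
from h import *
m,im,d=shot("wrist","w5"); cv2.imwrite("pics/w5c.png",im[100:330,180:460,::-1])
from m2 import layer
P=pts(m,d)*1000; layer(P,(459,-134),40,57,63,"body"); layer(P,(603,-250),60,7,14,"pin"); print(env.read_state()["tcp_pos"])
E
```

```text
t: 13.45
tcp_pos: [0.4586, -0.1339, 0.1939]
orientation: [[-0.949, 0.315, 0.0], [0.315, 0.949, 0.0], [-0.0, 0.0, -1.0]]
force: [0.6, -0.5, -0.7]
width: 0.0446
grasp_force: 30.0
body 1663 circ 458.7 -133.5 29.2 rect [ 457.4 -133.3] [55.5 56.2] 28.6 z 58.7
pin 103 circ 582.3 -231.8 12.0 rect [ 580.5 -231.1] [23.9  6.9] 68.0 z 9.4
[ 0.45993949 -0.13431028  0.19612294]
```

View pics/w5c.png

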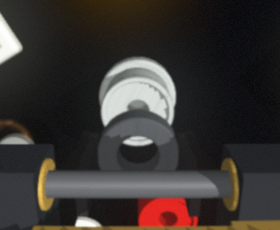

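```bash
python3 -m creep '[[0.4,[20,-16,5],[0,0,0]],[0.4,[50,-40,5],[0,0,0]],[0.4,[85,-68,5],[0,0,0]],[0.4,[115,-92,5],[0,0,0]],[0.4,[136,-109,5],[0,0,0]],[0.4,[144,-115,0],[0,0,0]],[0.4,[144,-115,0],[0,0,0]],[0.4,[144,-115,0],[0,0,0]]]' 30
python3 - <<'E'
from h import *
m,im,d=shot("wrist","w6"); cv2.imwrite("pics/w6c.png",im[100:330,180:460,::-1])
from m2 import layer
P=pts(m,d)*1000; layer(P,(603,-250),50,7,14,"foot"); layer(P,(603,-250),15,25,50,"pin"); print(env.read_state()["tcp_pos"])
E
```

```text
t: 14.5
tcp_pos: [0.6018, -0.2479, 0.1926]
orientation: [[-0.949, 0.315, -0.001], [0.315, 0.949, 0.001], [0.001, 0.001, -1.0]]
force: [-0.2, -0.3, -1.6]
width: 0.0448
grasp_force: 30.0
foot 2393 circ 602.2 -249.4 30.0 rect [ 597.1 -247.9] [59.4 49.1] 74.7 z 10.0
pin 82 circ 601.9 -249.2 3.4 rect [ 601.2 -249. ] [6.2 4.7] 75.3 z 41.2
[ 0.60198403 -0.24793938  0.19283539]
```

View pics/w6c.png

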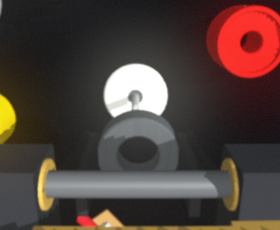

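```bash
python3 -m creep '[[0.4,[0,-1.5,-15],[0,0,0]],[0.4,[0,-1.5,-35],[0,0,0]],[0.4,[0,-1.5,-55],[0,0,0]],[0.4,[0,-1.5,-72],[0,0,0]],[0.4,[0,-1.5,-86],[0,0,0]],[0.4,[0,-1.5,-96],[0,0,0]],[0.4,[0,-1.5,-102],[0,0,0]],[0.4,[0,-1.5,-103],[0,0,0]]]' 30; python3 -c "
from h import *
env.camera('top'); s=env.read_state(); print(s['tcp_pos'],s['force'])"
```

```text
t: 15.55
tcp_pos: [0.6027, -0.2504, 0.0896]
orientation: [[-0.949, 0.315, -0.0], [0.315, 0.949, 0.0], [0.0, 0.0, -1.0]]
force: [0.6, 0.1, -1.5]
width: 0.0444
grasp_force: 30.0
[ 0.60283812 -0.25048168  0.08988354] [-0.79333428 -0.99815915 -2.14692035]
```

```bash
python3 -m creep '[[0.4,[-0.5,1,-1.5],[0,0,0]],[0.4,[-0.5,1,-2.5],[0,0,0]],[0.4,[-0.5,1,-3.2],[0,0,0]],[0.4,[-0.5,1,-3.7],[0,0,0]],[0.4,[-0.5,1,-4.1],[0,0,0]],[0.4,[-0.5,1,-4.4],[0,0,0]],[0.4,[-0.5,1,-4.4],[0,0,0]],[0.4,[-0.5,1,-4.4],[0,0,0]]]' 30
```

```text
t: 16.6
tcp_pos: [0.6022, -0.2494, 0.0859]
orientation: [[-0.949, 0.315, 0.0], [0.315, 0.949, 0.0], [-0.0, 0.0, -1.0]]
force: [-2.1, 1.6, 5.9]
width: 0.0446
grasp_force: 30.0
```

Contact at the expected height, so I release and rise.

```bash
python3 -m creep '[[0.6,[0,0,0],[0,0,0]],[0.7,[0,0,0],[0,0,0]],[0.8,[0,0,0],[0,0,0]],[0.8,[0,0,0],[0,0,0]],[0.8,[0,0,10],[0,0,0]],[0.9,[0,0,35],[0,0,0]],[1,[0,0,75],[0,0,0]],[1,[-20,15,110],[0,0,0]]]' 5
python3 - <<'E'
from h import *
m,im,d=shot("wrist","w7")
from m2 import layer
P=pts(m,d)*1000; layer(P,(602,-249),27,22,30,"ring"); layer(P,(602,-249),50,7,14,"foot"); print(env.read_state()["tcp_pos"])
E
```

```text
t: 17.6
tcp_pos: [0.5831, -0.2354, 0.1976]
orientation: [[-0.949, 0.316, 0.003], [0.316, 0.949, -0.002], [-0.003, -0.001, -1.0]]
force: [-0.7, -0.0, 0.2]
width: 0.0852
grasp_force: 0.0
ring 1394 circ 602.5 -248.3 23.3 rect [ 602.2 -248. ] [45.5 45.4] 21.2 z 25.9
foot 1103 circ 602.3 -249.6 30.2 rect [ 599.9 -248.8] [59.4 54.8] 76.4 z 9.9
[ 0.5819603  -0.2337564   0.20186654]
```

```bash
python3 -m creep '[[1,[-30,25,0],[0,0,0]],[1,[-70,58,0],[0,0,0]],[1,[-105,86,0],[0,0,0]],[1,[-123,101,-10],[0,0,0]],[1,[-123,101,-30],[0,0,0]],[1,[-123,101,-55],[0,0,0]],[1,[-123,101,-75],[0,0,0]],[1,[-123,101,-80],[0,0,0]]]' 40; python3 -c "
from h import *
env.camera('top'); s=env.read_state(); print(s['tcp_pos'],s['force'])"
```

```text
t: 18.65
tcp_pos: [0.4588, -0.1333, 0.1149]
orientation: [[-0.949, 0.315, -0.001], [0.315, 0.949, 0.0], [0.001, -0.0, -1.0]]
force: [-0.5, -0.1, -0.2]
width: 0.0869
grasp_force: 0.0
[ 0.45891604 -0.13337792  0.11494813] [-0.01400585  0.25443635 -0.57531985]
```

```bash
python3 -m creep '[[1,[0,0,-6],[0,0,0]],[1,[0,0,-9],[0,0,0]],[1,[0,0,-9],[0,0,0]],[0.7,[0,0,-9],[0,0,0]],[0.5,[0,0,-9],[0,0,0]],[0.5,[0,0,-9],[0,0,0]],[0.5,[0,0,-9],[0,0,0]],[0.5,[0,0,-9],[0,0,0]]]' 45
```

```text
t: 19.7
tcp_pos: [0.459, -0.1337, 0.1064]
orientation: [[-0.949, 0.315, -0.0], [0.315, 0.949, -0.0], [0.0, -0.0, -1.0]]
force: [-0.6, -0.9, 0.3]
width: 0.0568
grasp_force: 45.0
```

```bash
python3 -m creep '[[0.5,[0,0,0],[0,0,0]],[0.5,[0,0,0],[0,0,0]],[0.5,[0,0,3],[0,0,0]],[0.5,[0,0,8],[0,0,0]],[0.5,[0,0,16],[0,0,0]],[0.5,[0,0,30],[0,0,0]],[0.5,[0,0,50],[0,0,0]],[0.5,[0,0,70],[0,0,0]]]' 45
python3 - <<'E'
from h import *
m,im,d=shot("wrist","w8"); cv2.imwrite("pics/w8c.png",im[100:330,180:460,::-1])
from m2 import layer
P=pts(m,d)*1000; layer(P,(459,-134),45,17,22,"base"); layer(P,(459,-134),45,4,60,"all<60"); print(env.read_state()["tcp_pos"])
E
```

```text
t: 20.7
tcp_pos: [0.4591, -0.1333, 0.1778]
orientation: [[-0.949, 0.315, 0.0], [0.315, 0.949, 0.0], [-0.0, 0.0, -1.0]]
force: [1.2, -0.5, -5.4]
width: 0.057
grasp_force: 45.0
base 2371 circ 458.7 -133.5 35.1 rect [ 446.4 -130.2] [69.9 44.2] 75.3 z 20.0
all<60 2527 circ 458.5 -133.4 35.1 rect [ 446.3 -130.2] [69.9 44.3] 75.3 z 19.9
[ 0.46048752 -0.13375823  0.1800847 ]
```

View pics/w8c.png

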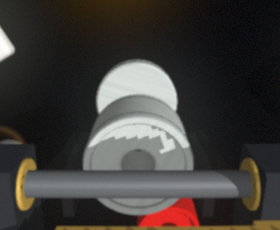

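```bash
python3 -m creep '[[0.5,[25,18,2],[0,0,0]],[0.5,[60,42,2],[0,0,0]],[0.5,[98,69,2],[0,0,0]],[0.5,[133,94,2],[0,0,0]],[0.5,[160,113,2],[0,0,0]],[0.5,[172,121,0],[0,0,0]],[0.5,[172,121,0],[0,0,0]],[0.5,[172,121,0],[0,0,0]]]' 45
python3 - <<'E'
from h import *
m,im,d=shot("wrist","w9"); cv2.imwrite("pics/w9c.png",im[:,:,::-1])
from m2 import layer
P=pts(m,d)*1000; layer(P,(632,-12),85,9,16,"rim"); layer(P,(632,-12),42,3,8,"lining"); print(env.read_state()["tcp_pos"])
Z=np.load("pics/top0.npz"); mt={k:Z[k] for k in("fovy","cx","cy","D","R","t")}; layer(pts(mt,Z["d"])*1000,(632,-12),75,8,16,"top rim")
E
```

```text
t: 21.75
tcp_pos: [0.6297, -0.0141, 0.1761]
orientation: [[-0.948, 0.317, -0.002], [0.317, 0.948, -0.001], [0.002, -0.002, -1.0]]
force: [0.8, -0.3, -5.6]
width: 0.0569
grasp_force: 45.0
rim 1456 circ 622.9 -8.7 63.8 rect [630.  -10.2] [100.3  96.8] 78.0 z 12.7
lining 3500 circ 632.0 -12.0 42.0 rect [619.8  -7.3] [83.8 57.8] 68.8 z 5.0
[ 0.62981628 -0.0140793   0.176276  ]
top rim 324 circ 630.4 -12.7 71.3 rect [626.6  -6.7] [123.4 129.1] 69.0 z 10.8
```

View pics/w9c.png

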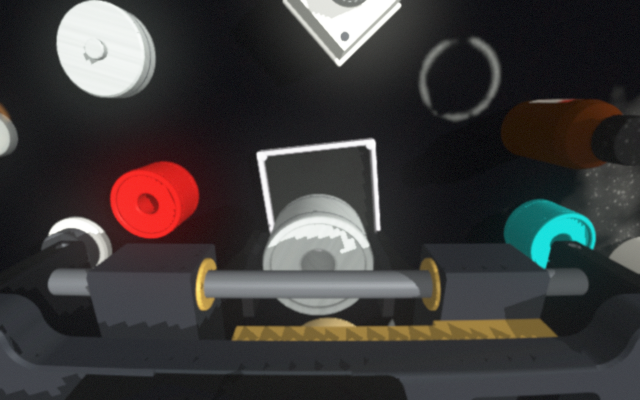

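Run:
```python
from h import *
Z=np.load("pics/w9.npz"); m={k:Z[k] for k in("fovy","cx","cy","D","R","t")}; P=(pts(m,Z["d"])*1000).reshape(-1,3); P=P[~np.isnan(P[:,0])]
q=P[(np.hypot(P[:,0]-632,P[:,1]+12)<85)&(P[:,2]>9)&(P[:,2]<16)]
b=cv2.minAreaRect(q[:,:2].astype(np.float32)); k=cv2.boxPoints(b); print(np.round(k,1)); k=k[np.argsort(k[:,0])]
n=k[:2]; e=n[1]-n[0]; print(np.linalg.norm(e)); e/=np.linalg.norm(e); v=np.array([-e[1],e[0]]); v*=np.sign(v[0]); print(n.mean(0)+50*v)
```

```text
[[572.3 -49.2]
 [666.9 -69.4]
 [687.8  28.8]
 [593.1  48.9]]
100.31703
[631.6049   -10.550026]
```

```bash
python3 -m creep '[[0.5,[2,3,-10],[0,0,0]],[0.5,[2,3,-25],[0,0,0]],[0.5,[2,3,-41],[0,0,0]],[0.5,[2,3,-56],[0,0,0]],[0.5,[2,3,-68],[0,0,0]],[0.5,[2,3,-76],[0,0,0]],[0.5,[2,3,-80],[0,0,0]],[0.5,[2,3,-80],[0,0,0]]]' 45; python3 -c "
from h import *
env.camera('top'); s=env.read_state(); print(s['tcp_pos'],s['force'])"
```

```text
t: 22.8
tcp_pos: [0.6332, -0.0094, 0.0964]
orientation: [[-0.949, 0.315, 0.0], [0.315, 0.949, 0.0], [-0.0, 0.0, -1.0]]
force: [-0.0, 0.1, -5.3]
width: 0.0566
grasp_force: 45.0
[ 0.63343566 -0.00941806  0.09671139] [-0.43555948 -0.29437607 -5.71446811]
```

```bash
python3 -m creep '[[0.5,[-1.5,-1.5,-1.5],[0,0,0]],[0.5,[-1.5,-1.5,-3],[0,0,0]],[0.5,[-1.5,-1.5,-4],[0,0,0]],[0.5,[-1.5,-1.5,-4.5],[0,0,0]],[0.5,[-1.5,-1.5,-5],[0,0,0]],[0.5,[-1.5,-1.5,-5.5],[0,0,0]],[0.5,[-1.5,-1.5,-5.5],[0,0,0]],[0.5,[-1.5,-1.5,-5.5],[0,0,0]]]' 45
```

```text
t: 23.85
tcp_pos: [0.6317, -0.0109, 0.0915]
orientation: [[-0.949, 0.315, 0.0], [0.315, 0.949, 0.0], [-0.0, 0.0, -1.0]]
force: [-3.0, 0.5, 3.8]
width: 0.0568
grasp_force: 45.0
```

Touched down, so I release and rise.

```bash
python3 -m creep '[[0.75,[0,0,-0.3],[0,0,0]],[0.8,[0,0,-0.3],[0,0,0]],[0.85,[0,0,-0.3],[0,0,0]],[0.85,[0,0,0],[0,0,0]],[0.9,[0,0,10],[0,0,0]],[1,[0,0,40],[0,0,0]],[1,[0,0,85],[0,0,0]],[1,[-20,-15,110],[0,0,0]]]' 5
python3 - <<'E'
from h import *
m,im,d=shot("wrist","w10")
from m2 import layer
P=pts(m,d)*1000; layer(P,(632,-11),35,40,48,"body"); layer(P,(632,-12),75,9,16,"rim");layer(P,(459,-134),45,17,22,"base"); print(env.read_state()["tcp_pos"])
E
```

```text
t: 24.85
tcp_pos: [0.6136, -0.0246, 0.2041]
orientation: [[-0.95, 0.313, 0.005], [0.313, 0.95, 0.001], [-0.005, 0.002, -1.0]]
force: [0.5, 0.6, 0.0]
width: 0.0864
grasp_force: 0.0
body 2955 circ 632.0 -9.4 29.3 rect [631.5  -9.2] [57.5 57.2] 71.8 z 42.4
rim 1913 circ 631.7 -10.7 70.0 rect [631.6 -10.4] [100.3 100.2] 77.9 z 12.6
base 5101 circ 459.3 -133.4 35.6 rect [ 459.5 -133.2] [69.6 69.6] 44.3 z 20.0
[ 0.61127304 -0.02880534  0.20654752]
```

```bash
python3 -m creep '[[1,[-35,-25,0],[0,0,0]],[1,[-75,-53,0],[0,0,0]],[1,[-115,-81,0],[0,0,0]],[1,[-145,-102,-10],[0,0,0]],[1,[-153,-107,-30],[0,0,0]],[1,[-153,-107,-55],[0,0,0]],[1,[-153,-107,-75],[0,0,0]],[1,[-153,-107,-80],[0,0,0]]]' 45; python3 -c "
from h import *
env.camera('top'); s=env.read_state(); print(s['tcp_pos'],s['force'])"
```

```text
t: 25.9
tcp_pos: [0.4582, -0.1328, 0.1203]
orientation: [[-0.949, 0.316, -0.002], [0.316, 0.949, 0.0], [0.002, -0.0, -1.0]]
force: [0.2, 0.0, -0.7]
width: 0.087
grasp_force: 0.0
[ 0.45839415 -0.13284262  0.12031953] [-0.1094889  -0.52579749 -0.47667203]
```

```bash
python3 -m creep '[[1,[0.5,-0.5,-15],[0,0,0]],[1,[0.5,-0.5,-30],[0,0,0]],[1,[0.5,-0.5,-39],[0,0,0]],[1,[0.5,-0.5,-41],[0,0,0]],[1,[0.5,-0.5,-41],[0,0,0]],[0.9,[0.5,-0.5,-41],[0,0,0]],[0.7,[0.5,-0.5,-41],[0,0,0]],[0.65,[0.5,-0.5,-41],[0,0,0]]]' 45
```

```text
t: 26.95
tcp_pos: [0.4592, -0.1336, 0.0802]
orientation: [[-0.949, 0.315, 0.001], [0.315, 0.949, -0.0], [-0.001, -0.0, -1.0]]
force: [-1.0, -1.0, 0.6]
width: 0.0684
grasp_force: 45.0
```

```bash
python3 -m creep '[[0.6,[0,0,0],[0,0,0]],[0.6,[0,0,0],[0,0,0]],[0.6,[0,0,0],[0,0,0]],[0.6,[0,0,2],[0,0,0]],[0.6,[0,0,8],[0,0,0]],[0.6,[0,0,25],[0,0,0]],[0.6,[0,0,50],[0,0,0]],[0.6,[0,0,80],[0,0,0]]]' 45
```

```text
t: 27.95
tcp_pos: [0.4584, -0.1329, 0.1601]
orientation: [[-0.949, 0.315, -0.002], [0.315, 0.949, 0.001], [0.002, -0.0, -1.0]]
force: [0.8, -0.1, -4.2]
width: 0.0689
grasp_force: 45.0
```

```bash
python3 -m creep '[[0.6,[0,10,35],[0,0,0]],[0.6,[0,50,45],[0,0,0]],[0.6,[0,105,45],[0,0,0]],[0.6,[0,165,45],[0,0,0]],[0.6,[0,225,45],[0,0,0]],[0.6,[-5,280,45],[0,0,0]],[0.6,[-8,325,40],[0,0,0]],[0.6,[-9,350,35],[0,0,0]]]' 45
```

```text
t: 28.95
tcp_pos: [0.4489, 0.2196, 0.1946]
orientation: [[-0.95, 0.312, -0.001], [0.312, 0.95, 0.001], [0.001, 0.0, -1.0]]
force: [0.2, -0.0, -4.3]
width: 0.0689
grasp_force: 45.0
```

```bash
python3 -m creep '[[0.6,[0,25,0],[0,0,0]],[0.6,[0,45,0],[0,0,0]],[0.6,[0,53,0],[0,0,0]],[0.6,[0,53,-10],[0,0,0]],[0.6,[0,53,-20],[0,0,0]],[0.6,[0,53,-25],[0,0,0]],[0.6,[0,53,-25],[0,0,0]],[0.6,[0,53,-25],[0,0,0]]]' 45
python3 - <<'E'
from h import *
m,im,d=shot("wrist","w11"); cv2.imwrite("pics/w11c.png",im[:,:,::-1])
from m2 import layer
P=pts(m,d)*1000; layer(P,(449,270),60,7,13,"rim"); layer(P,(449,270),60,2,13,"dish");layer(P,(449,270),60,90,115,"base"); print(env.read_state()["tcp_pos"])
Z=np.load("pics/top0.npz"); mt={k:Z[k] for k in("fovy","cx","cy","D","R","t")}; layer(pts(mt,Z["d"])*1000,(449,270),70,7,16,"top rim"); layer(pts(mt,Z["d"])*1000,(449,270),70,3,5,"top floor")
E
```

```text
t: 29.95
tcp_pos: [0.4504, 0.2695, 0.1701]
orientation: [[-0.949, 0.316, 0.0], [0.316, 0.949, 0.0], [-0.0, 0.0, -1.0]]
force: [-0.2, 0.8, -4.7]
width: 0.0684
grasp_force: 45.0
rim 1159 circ 448.5 272.5 49.5 rect [433. 278.] [98.5 65. ] 70.2 z 9.7
dish 4869 circ 448.5 272.5 49.5 rect [433. 278.] [98.5 65. ] 70.2 z 4.4
base 9015 circ 443.2 273.6 43.3 rect [447.  268.7] [73.5 70.7] 34.0 z 109.8
[0.45041399 0.26960625 0.17018289]
top rim 277 circ 447.4 272.3 69.5 rect [450.3 269.5] [123.1 122.5] 72.8 z 9.0
top floor 304 circ 449.0 270.3 69.8 rect [451.2 268.5] [134.3 131.7] 12.5 z 3.9
```

View pics/w11c.png

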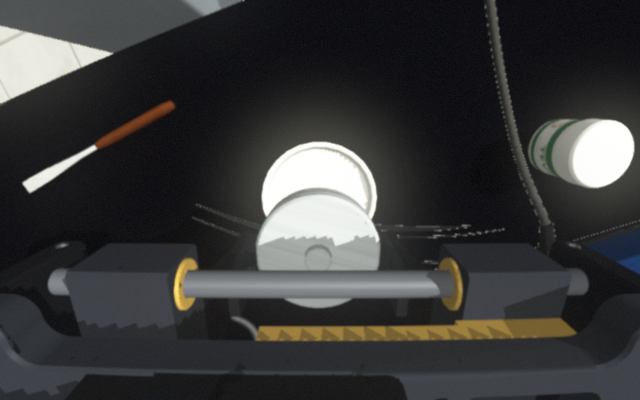

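```bash
python3 -m creep '[[0.6,[-1.5,2.5,-10],[0,0,0]],[0.6,[-1.5,2.5,-26],[0,0,0]],[0.6,[-1.5,2.5,-43],[0,0,0]],[0.6,[-1.5,2.5,-58],[0,0,0]],[0.6,[-1.5,2.5,-69],[0,0,0]],[0.6,[-1.5,2.5,-77],[0,0,0]],[0.6,[-1.5,2.5,-81],[0,0,0]],[0.6,[-1.5,2.5,-81],[0,0,0]]]' 45; python3 -c "
from h import *
env.camera('top'); s=env.read_state(); print(s['tcp_pos'],s['force'])"
```

```text
t: 31.0
tcp_pos: [0.4488, 0.2721, 0.0888]
orientation: [[-0.949, 0.315, 0.0], [0.315, 0.949, 0.0], [0.0, 0.0, -1.0]]
force: [-0.5, -0.2, -3.7]
width: 0.0688
grasp_force: 45.0
[0.4488567  0.27224836 0.08912768] [-0.0326679   0.36422983 -4.29540144]
```

```bash
python3 -m creep '[[0.6,[0,0,-1.5],[0,0,0]],[0.6,[0,0,-3],[0,0,0]],[0.6,[0,0,-4],[0,0,0]],[0.6,[0,0,-4.7],[0,0,0]],[0.6,[0,0,-5.2],[0,0,0]],[0.6,[0,0,-5.5],[0,0,0]],[0.6,[0,0,-5.5],[0,0,0]],[0.6,[0,0,-5.5],[0,0,0]]]' 45; python3 -c "
from h import *
env.camera('top'); s=env.read_state(); print(s['tcp_pos'],s['force'])"
```

```text
t: 32.05
tcp_pos: [0.4487, 0.2722, 0.0842]
orientation: [[-0.949, 0.315, -0.0], [0.315, 0.949, 0.0], [0.0, 0.0, -1.0]]
force: [-2.9, -0.8, 5.7]
width: 0.069
grasp_force: 45.0
[0.44868091 0.27213972 0.08417259] [-2.54879705 -1.05289056  5.07058739]
```

Contact, so I release and rise.

```bash
python3 -m creep '[[0.85,[0,0,0],[0,0,0]],[0.9,[0,0,0],[0,0,0]],[0.95,[0,0,0],[0,0,0]],[0.95,[0,0,0],[0,0,0]],[1,[0,0,10],[0,0,0]],[1,[0,0,50],[0,0,0]],[1,[0,0,105],[0,0,0]],[1,[50,0,150],[0,0,0]]]' 5
python3 -m creep '[[1,[50,40,0],[0,0,0]],[1,[90,80,10],[0,0,0]],[1,[90,80,10],[0,0,0]],[1,[90,80,10],[0,0,0]],[1,[90,80,10],[0,0,0]],[1,[90,80,10],[0,0,0]],[1,[90,80,10],[0,0,0]],[1,[90,80,10],[0,0,0]]]'
python3 - <<'E'
from h import *
from m2 import layer
m,im,d=shot("wrist","w12"); P=pts(m,d)*1000
layer(P,(449,272),55,18,22.9,"base bench?");layer(P,(449,272),40,23,26,"base top");layer(P,(449,272),20,27,33,"spigot"); layer(P,(449,272),60,7,13,"rim")
m,im,d=shot("top","top1"); t=cv2.resize(im[150:290,200:440],None,fx=3.3,fy=3.3,interpolation=cv2.INTER_CUBIC); cv2.imwrite("pics/c2.png",t[:,:,::-1])
E
```

```text
t: 33.1
tcp_pos: [0.4931, 0.2731, 0.2329]
orientation: [[-0.95, 0.311, -0.001], [0.311, 0.95, 0.001], [0.001, 0.001, -1.0]]
force: [0.5, 0.8, 0.2]
width: 0.0868
grasp_force: 0.0
t: 34.1
tcp_pos: [0.585, 0.352, 0.2404]
orientation: [[-0.949, 0.315, 0.0], [0.315, 0.949, 0.0], [-0.0, 0.0, -1.0]]
force: [0.2, 0.6, 1.5]
width: 0.087
grasp_force: 0.0
base bench? 349 circ 448.7 273.4 35.4 rect [449.4 273.7] [69.2 69.1] 41.6 z 22.5
base top 3677 circ 448.8 273.7 35.1 rect [448.9 273.8] [68.9 68.5] 2.9 z 24.1
spigot 226 circ 449.0 275.8 9.8 rect [448.4 274.2] [15.4 16.7] 43.9 z 30.0
rim 1661 circ 449.2 271.8 50.3 rect [449.3 272.2] [98.4 98.7] 69.7 z 9.7
```

View pics/c2.png

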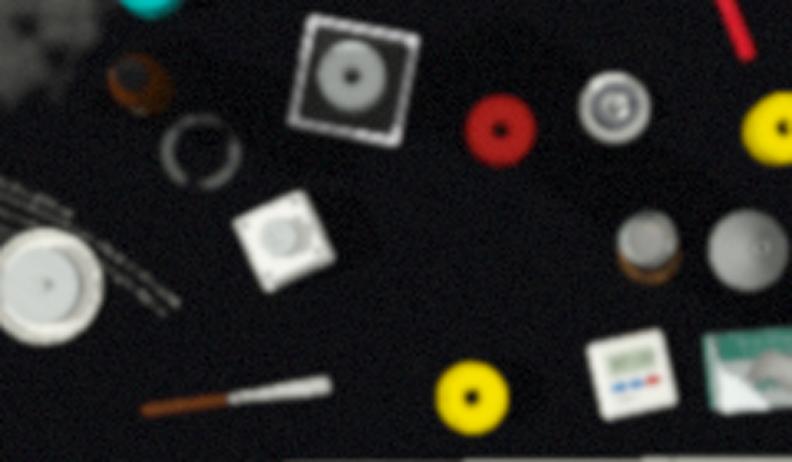

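All four parts sit in their rests: the body in the tray (352,76), the ring on the pin (614,107), the plunger in the block (281,238) and the base in the dish (47,285). The bottle and beaker haven't moved.

```bash
python3 -c "
from plant import env
print(env.hand_in())"
```

```text
the job is handed in; nothing more can be done
None
```

I took the die apart from the top down and handed the job in at about 34 s: all four parts are in their rests, each within about 2 mm of centre, and the bottle and beaker were not moved.

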